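# Clamp a beech offcut with the jig's lever bolt

### The job

Clamp the beech offcut under the jig's strap: screw the lever bolt in (clockwise seen from above) with its lever standing open until it is properly snug, without forcing it further, then fold the lever fully down. Leave the offcut and the tools around it where they are.

Things in the scene. Friction and masses are not known exactly. Their poses are not given: they have to be found in the camera images.
- jig: Plywood hold-down jig fixed on the table, 170 x 110 x 18 mm, origin under the middle of its board, x along the 170 mm length. The fence is at +x (top 34 mm), a 24 x 30 mm heel post at x = -62 mm (top 50 mm). The bolt stands upright at x = -12 mm, y = 0.
- strap: Steel strap, 130 x 22 x 10 mm, lying level along the jig's x above the board, with the bolt through it; origin straight above the jig's, on the strap's underside, 54 mm above the table; it reaches from jig x = -75 to +55 mm. Its round rubber foot (20 mm wide) at jig x = 45 mm rests loosely on the offcut; strap top is 64 mm, washer top 67 mm above the table.
- offcut: Loose beech block 40 x 90 x 30 mm lying on the jig board between bolt and fence, its top 48 mm above the table; origin under its middle.
- bolt_pivot (a point): On the bolt's upright axis at the height of the lever's hinge pin, about 85 mm above the table. It turns with the bolt: x is level and points to the side where the lever stands, y along the pin, z up. Screwing in is clockwise seen from above (its yaw falls). An unknown 2 to 6 rad is left before the head bears on the strap; the bolt sinks only 1.6 mm a turn, so the end is found by feel.
- bolt_head (a point): Middle of the underside of the round bolt head (26 mm wide), 18 mm below the pin. Pushing the lever sideways 45 mm from the axis takes about 1 N while the bolt runs free; once the head bears it takes 4 to 5 N, then 10 to 13 N more per radian. 6 to 8 N there (0.27 to 0.36 N m) is properly snug; above 9.5 N crushes the offcut. The thread stays where it is left.
- lever_grip (a point): On the lever's axis 56 mm from the hinge pin, in the middle of its black grip. The lever is a round bar 10 mm thick, from 40 mm outward a 14 mm thick grip, 79 mm long in all. Open, it rises outward at 42 degrees, so that this point is 42 mm from the bolt's axis and 37 mm above the pin; the lever's rounded end is 60 mm from the axis, its top 55 mm above the pin.
- lever (a joint): Fold angle of the lever, rad: 0 = open (rising at 42 degrees), 0.73 = fully folded down (level). It is stiff (0.25 N m: 5 to 6 N pressed down at the grip) and stays where it is left. Its end swings outward as it folds: follow that arc, as a straight push down from above can jam.
- pliers: Pliers, 50 x 166 x 14 mm, lying flat; bystander. Origin under the middle.
- tape_measure: Pocket tape measure, 38 x 80 x 66 mm; bystander. Origin under the middle.
- hinge_a: Steel cabinet hinge, 52 x 94 x 20 mm; bystander. Origin under the middle.

How it is judged:
On the way, in this order (a step that is already met when the one before it is completed fails the run):
1. the bolt is snug with its lever still open: the strap presses on the offcut with 6 to 75 N (contact force between offcut and strap between 6 and 75 N and value of joint lever below 0.25 rad), for 0.2 s.
2. the lever is folded down and the bolt still snug (contact force between offcut and strap between 6 and 75 N and value of joint lever above 0.66 rad), for 0.2 s.
At the end, for the whole second after the job is handed in: The strap presses on the offcut with 6 to 75 N (bolt snug), the lever is folded to at least 0.66 of 0.73 rad, and the offcut lies at rest within 10 mm of where it started (all of step 2 and distance of offcut from where it was at the start of the episode below 0.01 m and linear speed of offcut below 0.02 m/s); the robot touches nothing.
It fails at once if the bolt is forced: the strap presses on the offcut with more than 75 N (contact force between offcut and strap above 75 N).
It fails at once if the lever is folded before the bolt is snug (value of joint lever above 0.4 rad and contact force between offcut and strap below 4 N).
It fails at once if the offcut is shifted by more than 15 mm (distance of offcut from where it was at the start of the episode above 0.015 m).
It fails at once if a bystander is moved by more than 20 mm (distance of any of pliers, tape_measure, hinge_a from where it was at the start of the episode above 0.02 m).
It also fails if it takes over 54 s, if anything falls off the work surface, if the arm or the gripper's body presses on something with over 40 N, if the wrist force passes 120 N, or if a joint passes its speed limit or range.

### The arm

A 7-joint arm with a two-finger parallel gripper is mounted at the origin on a cart in front of the work surface, level with it; the furniture and walls round the work are solid. World frame = base frame: x ahead of the robot, y to its left, z up, the work surface at z = 0. Lengths are in m, angles in rad, forces in N, time in s.
With the tool pointing down it reaches from about 0.35 to 0.9 m from the base axis. Payload 8.1 kg.
Tool frame: the origin (TCP) lies between the finger pads; the fingertips stand 11 mm ahead of it and the grasp point (between the pads) lies 8 mm behind it; z points along the fingers, y is the line along which they close (so a half turn about z gives the same grasp; the last joint's range is limited). The gripper opens to 92 mm and grips with 3 to 60 N. Pads are 19 mm wide; open, the fingers measure 130 mm over their backs; the gripper's body (75 mm by 190 mm) begins 47 mm behind the grasp point.
Start: joints at [1.005, 0.434, 0.025, 1.573, -0.012, 1.134, -0.075], TCP at [0.279, -0.559, 0.238] pointing down, gripper open.
Joint ranges: [-2.62, 2.62], [-0.44, 2.09], [-1.27, 1.32], [0.08, 2.57], [-1.32, 4.46], [0.12, 2], [-2.74, 2.74]. Speed limits (rad/s): [2.22, 2.22, 3.01, 3.01, 3.14, 3.14, 3.14].

### API

Orientations are given as a rotation vector (axis times angle).
In Python, from cell import observe, get_image, camera_params, sign_off gives the robot as it stands.
- The arm moves only by the shell command python3 -m pendant 'ROWS' [FORCE]. ROWS is JSON, one flat list of numbers, 7 for each row, row after row: the shift along the tool's x, y, z in m, then the turn, a rotation vector about the tool's x, y, z in rad, then the finger opening in m, from 0 to 0.0918. In form: [dx, dy, dz, rx, ry, rz, jaw, dx, dy, dz, rx, ry, rz, jaw, ...]. A call has 1 to 10 rows; each row shifts and turns the commanded pose from where the row before left it, along the tool's axes as they then stand; what a row does not reach is not made up. A row lasts 1/8 s, in which the tool goes at most 62.5 mm and 10.7 degrees, less where a joint would pass 70% of its speed; a pose out of reach is approached as far as the arm can. A call is refused whole if a number of a shift passes 0.0625 or a number of a turn 0.188, either way. A call with a gripper value outside its range is refused whole. The fingers move at their own pace and stop on an object; FORCE is the grip in N (left out, the last holds). Time passes only in rows, so rows that do not move let the fingers close. It gives the time, the measured TCP pose, the force, the opening and the grip force at its end, in the units of the state.
- observe(): the state, without advancing time (a new reading comes with each control period).
- get_image(name): name is "scene" or "top"; returns the picture (400x640x3 uint8, red, green, blue); there is no depth.
- camera_params(name): a dict with "intrinsics" (3x3 intrinsics, pixels), "eye" and "rotation" of the camera in the world. Camera axes: x right, y down, z forward; pixel columns grow to the right and rows downward; lengths in m; the calibration is good to about 2 mm. A picture is of the moment at which its call begins. camera_params takes no time and is no camera call.
- sign_off(): hands the job in; it is judged then, once.
The state is a dict: "clock": time; "joints": joint angles; "dq": joint speeds; "joint_efforts": joint torques, N m; "position": TCP position; "ee_rot": TCP orientation; "force": force on the tool from outside, world axes, zero at the start; "ft_torque": the same for the moment, N m; "width": opening from 0.0 (shut) to 1.0 (fully open); "gripper_force": force on a finger pad.
Only numpy, scipy, OpenCV 4.12 (cv2) and the standard library are available. Lean on these libraries where they do the work, as an engineer would, in place of code of your own. Each camera call takes 0.05 s, during which the arm holds its last target. There are 200 camera calls.

## Working session

There is one attempt and no reset: what is moved stays moved. The work goes in short steps, Python scripts to look and compute and a shell command to move; the robot and the scene stay as the last step left them, time stands still between calls to the robot, and variables do not carry over. Pictures are saved under pics/ and viewed, at most 10 in all, crops included, and the job is handed in when it is done.

```bash
ls; mkdir -p pics
python3 - <<'E'
from cell import *
import cv2
for n in("scene","top"):
    cv2.imwrite(f"pics/{n}0.png",get_image(n)[:,:,::-1]); p=camera_params(n); print(n,p)
print(observe())
E
```

```text
pics
scene {'intrinsics': array([[436.96516174,   0.        , 318.49970895],
       [  0.        , 436.96516174, 208.18274229],
       [  0.        ,   0.        ,   1.        ]]), 'eye': array([0.24479627, 0.46078588, 0.50218069]), 'rotation': array([-0.61398469,  2.43887302, -1.45143385])}
top {'intrinsics': array([[366.89832985,   0.        , 318.00390847],
       [  0.        , 366.89832985, 197.009778  ],
       [  0.        ,   0.        ,   1.        ]]), 'eye': array([ 0.46378376, -0.19462983,  0.95305535]), 'rotation': array([-2.14793968,  2.18289196, -0.14828561])}
{'clock': 0.1, 'joints': array([ 1.00538309,  0.43518636,  0.02499408,  1.57396804, -0.01160035,
        1.13398381, -0.07507844]), 'dq': array([ 0.00030787, -0.00063374,  0.00125141, -0.0022998 ,  0.00119832,
       -0.00206503,  0.00027055]), 'joint_efforts': array([ 3.33206714e-03, -6.69125390e+01,  9.87880155e-01, -3.15144181e+01,
       -6.06401707e-02,  3.74759501e-02,  1.25682232e-04]), 'position': array([ 0.27879999, -0.55890258,  0.23701786]), 'ee_rot': array([-3.05658652e+00, -7.20109329e-01,  7.10927371e-04]), 'force': array([ 0.34016793, -0.81813297,  0.10430264]), 'ft_torque': array([ 0.04735342, -0.01243212,  0.00084107]), 'gripper_force': 0.0, 'width': 1.003976008118303}
```

View pics/top0.png

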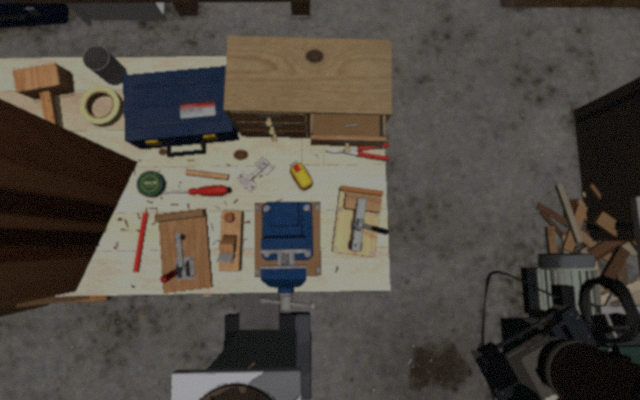

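View pics/scene0.png

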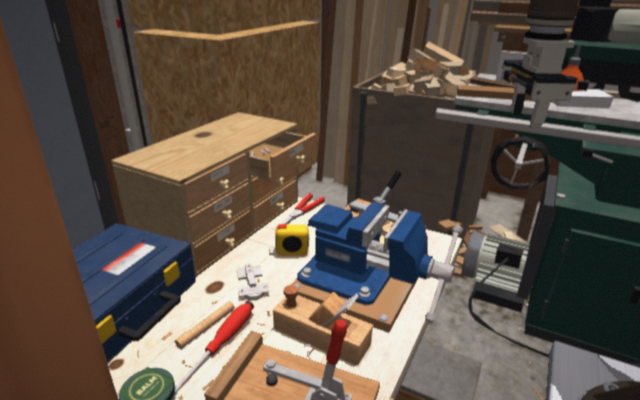

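The top view shows the jig with the black lever near (358,222), beside the vise. The red-lever clamp at (185,250) is another fixture. In the scene view the black grip sticks up behind the vise at (390,185).

```bash
cat > h.py <<'E'
from cell import *
import numpy as np, cv2
from scipy.spatial.transform import Rotation as R
def ray(n,u,v,z):
    p=camera_params(n);d=R.from_rotvec(p["rotation"]).as_matrix()@np.linalg.inv(p["intrinsics"])@[u,v,1]
    return p["eye"]+d*(z-p["eye"][2])/d[2]
def pix(n,X):
    p=camera_params(n);c=R.from_rotvec(p["rotation"]).as_matrix().T@(np.array(X)-p["eye"]);q=p["intrinsics"]@c
    return q[:2]/q[2]
E
python3 - <<'E'
from h import *
a=cv2.imread("pics/top0.png")[175:265,320:400]; b=cv2.imread("pics/scene0.png")[150:250,300:440]
a=cv2.resize(a,None,fx=6,fy=6,interpolation=cv2.INTER_CUBIC);b=cv2.resize(b,None,fx=3,fy=3,interpolation=cv2.INTER_CUBIC)
cv2.imwrite("pics/c0.png",cv2.convertScaleAbs(a,alpha=1.5))
for uv in((388,290),(340,230),(320,292)):print(ray("top",*uv,0))
E
```

```text
[ 0.33923733 -0.38398228  0.        ]
[ 0.49338825 -0.26541905  0.        ]
[ 0.33752726 -0.21083189  0.        ]
```

View pics/c0.png

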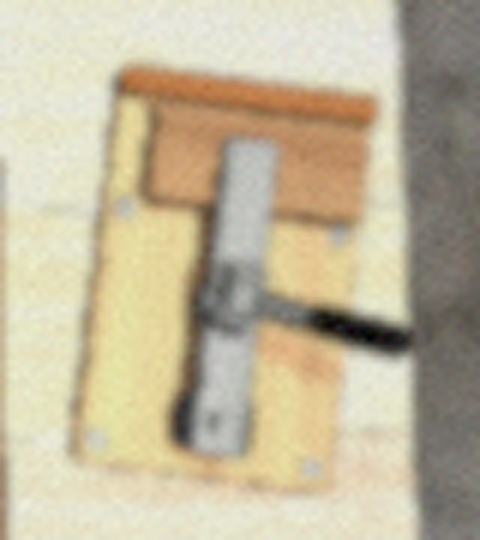

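Crop: strap from (250,140) to (220,452), bolt at (232,297), lever out to the right with its end at (410,340). So the lever points towards −y.

Run:
```python
from h import *
f=lambda u,v,z:ray("top",320+(u+.5)/6-.5,175+(v+.5)/6-.5,z)
A=f(250,138,.064);B=f(221,455,.064);d=A-B;print("strap",A,B,np.linalg.norm(d))
jx=d/np.linalg.norm(d);o=B+jx*.075;piv=B+jx*.063
print("jig yaw",np.arctan2(d[1],d[0]),"o",o,"bolt",piv)
for c in((118,68),(378,98)):print("fence corner",f(*c,.034))
for c in((78,460),(330,490)):print("board corner",f(*c,.018))
print("bolt via head",f(234,297,.085))
e=f(412,342,.135);v=e-piv;print("end",e,"r",np.hypot(v[0],v[1]),"yaw",np.arctan2(v[1],v[0]))
s=observe();M=R.from_rotvec(s["ee_rot"]).as_matrix();print(M.round(3))
```

```text
strap [ 0.5695041  -0.31458377  0.064     ] [ 0.4418868  -0.29894581  0.064     ] 0.1285718507851267
jig yaw -0.12193005066294882 o [ 0.51632998 -0.30806792  0.064     ] bolt [ 0.50441907 -0.30660838  0.064     ]
fence corner [ 0.60371088 -0.26369593  0.034     ]
fence corner [ 0.58926154 -0.37334127  0.034     ]
board corner [ 0.43971549 -0.24405296  0.018     ]
board corner [ 0.42539467 -0.34981518  0.018     ]
bolt via head [ 0.5039669  -0.30345008  0.085     ]
end [ 0.48390339 -0.36283579  0.135     ] r 0.05985327549138179 yaw -1.920656357905428
[[ 0.895  0.446 -0.001]
 [ 0.446 -0.895  0.001]
 [-0.    -0.001 -1.   ]]
```

```bash
python3 - <<'E'
from h import *
for z in(.08,.11,.14,.17):
  for uv in((312,207),(309,262)): X=ray("top",*uv,z);print(z,X.round(3),pix("scene",X).round())
E
python3 -m pendant '[0.04,-0.0136,0,0,0,0,0.05,0.04,-0.0136,0,0,0,0,0.05,0.04,-0.0136,0,0,0,0,0.05,0.04,-0.0136,0,0,0,0,0.05,0.04,-0.0136,0,0,0,0,0.05,0.04,-0.0136,0,0,0,0,0.05,0.0415,-0.0134,0,0,0,0,0.05,0,0,0,0,0,-0.15,0.05,0,0,0,0,0,-0.15,0.05,0,0,0,0,0,-0.15,0.05]'
python3 -m pendant '[0,0,0,0,0,-0.16,0.05,0,0,0,0,0,-0.15,0.05,0,0,0.03,0,0,0,0.05,0,0,0.01,0,0,0,0.05,0,0,0,0,0,0,0.05]'
python3 - <<'E'
from h import *
a=get_image("top")[175:265,310:400,::-1]
cv2.imwrite("pics/t1.png",cv2.convertScaleAbs(cv2.resize(a,None,fx=5,fy=5,interpolation=cv2.INTER_CUBIC),alpha=1.5))
b=get_image("scene")[120:270,270:470,::-1]
cv2.imwrite("pics/s1.png",cv2.convertScaleAbs(cv2.resize(b,None,fx=4,fy=4,interpolation=cv2.INTER_CUBIC),alpha=1.3))
s=observe();print(s["position"],s["joints"][6],s["force"],R.from_rotvec(s["ee_rot"]).as_matrix().round(3))
E
```

```text
0.08 [ 0.547 -0.194  0.08 ] [337. 222.]
0.08 [ 0.417 -0.185  0.08 ] [400. 242.]
0.11 [ 0.544 -0.194  0.11 ] [339. 208.]
0.11 [ 0.419 -0.185  0.11 ] [401. 227.]
0.14 [ 0.541 -0.194  0.14 ] [341. 194.]
0.14 [ 0.421 -0.186  0.14 ] [402. 212.]
0.17 [ 0.538 -0.194  0.17 ] [343. 180.]
0.17 [ 0.422 -0.186  0.17 ] [403. 196.]
clock: 1.35
position: [0.4883, -0.3483, 0.2372]
ee_rot: [-2.816, -1.392, 0.001]
force: [0.3, 0.3, 0.6]
width: 0.544
gripper_force: 0.0
clock: 1.98
position: [0.488, -0.3484, 0.1971]
ee_rot: [-2.571, -1.802, 0.001]
force: [0.3, 0.0, 0.3]
width: 0.546
gripper_force: 0.0
[ 0.48886071 -0.34871185  0.19837199] 0.08295232686545319 [-0.52761569  0.33083554  0.70152822] [[ 0.341  0.94   0.001]
 [ 0.94  -0.341 -0.   ]
 [-0.     0.001 -1.   ]]
```

View pics/s1.png

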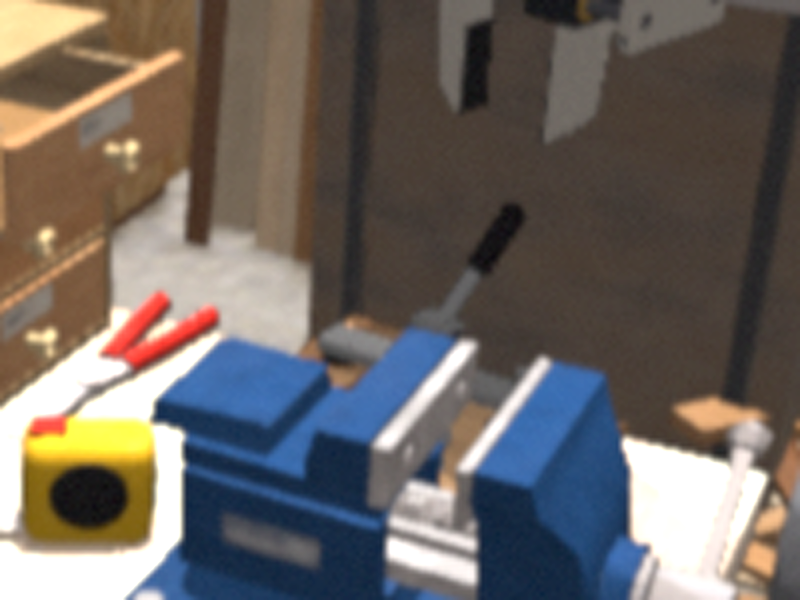

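The scene crop shows the open fingers straddling the lever's bearing, with tips at (462,105) and (548,140) and the lever end at (515,210). The vise top is about 0.14 m, so the gripper body clears it. Descending.

```bash
python3 -m pendant '[0,0,0.03,0,0,0,0.05,0,0,0.02,0,0,0,0.05,0,0,0.015,0,0,0,0.05,0,0,0.014,0,0,0,0.05,0,0,0,0,0,0,0.05]'
python3 - <<'E'
from h import *
b=get_image("scene")[120:220,320:470,::-1]
cv2.imwrite("pics/s2.png",cv2.convertScaleAbs(cv2.resize(b,None,fx=4,fy=4,interpolation=cv2.INTER_CUBIC),alpha=1.5))
for d in(.06,.08,.1,.12,.15,.187):print(d,.045*(1-np.cos(d)),.045*np.sin(d))
E
```

```text
clock: 2.7
position: [0.4882, -0.3484, 0.118]
ee_rot: [-2.572, -1.803, 0.001]
force: [-0.2, 0.7, 0.6]
width: 0.548
gripper_force: 0.0
0.06 8.097570291581146e-05 0.0026983802915750065
0.08 0.00014392321638212523 0.003596161228612771
0.1 0.00022481256248883807 0.004492503749107267
0.12 0.0003236113865760187 0.005387049328001371
0.15 0.0005053014928780991 0.006724715961311964
0.187 0.0007845123628533845 0.008366041657159913
```

View pics/s2.png

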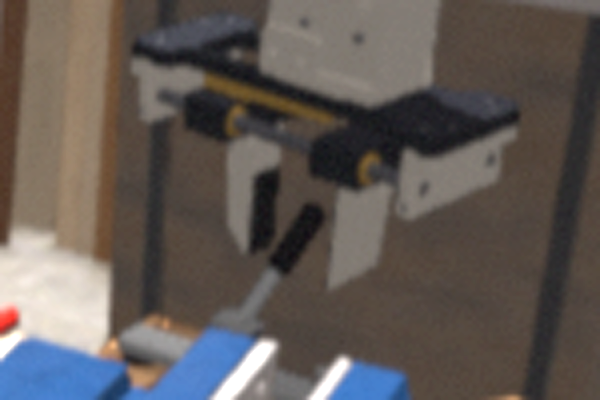

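The lever's black grip (300,235) stands between the fingers at (250,200) and (355,240). Sweeping clockwise.

```bash
python3 -m pendant '[0,0,0,0,0,0,0.03,0,0,0,0,0,0,0.03,0.0005,-0.0067,0,0,0,0.15,0.03,0.0005,-0.0067,0,0,0,0.15,0.03,0.0005,-0.0067,0,0,0,0.15,0.03,0.0005,-0.0067,0,0,0,0.15,0.03,0.0005,-0.0067,0,0,0,0.15,0.03,0.0005,-0.0067,0,0,0,0.15,0.03,0.0005,-0.0067,0,0,0,0.15,0.03,0.0005,-0.0067,0,0,0,0.15,0.03]'
cat > st.py <<'E'
from h import *
s=observe();M=R.from_rotvec(s["ee_rot"]).as_matrix();C=np.array([.5042,-.305])
r=C-s["position"][:2];c=M[:2,0]
print("t",round(s["clock"],2),"pos",s["position"].round(4),"psi",round(np.arctan2(c[1],c[0]),3),"q7",s["joints"][6].round(3),"r",np.linalg.norm(r).round(4),"ryaw",np.arctan2(r[1],r[0]).round(3),"F tool",(M.T@s["force"]).round(2),"T tool",(M.T@s["ft_torque"]).round(3),"w",round(s["width"]*.0918,4))
E
python3 st.py
```

```text
clock: 4.0
position: [0.4592, -0.3076, 0.1193]
ee_rot: [3.141, 0.028, 0.002]
force: [1.1, -0.2, -0.3]
width: 0.328
gripper_force: 0.3
t 4.0 pos [ 0.4592 -0.3076  0.1193] psi 0.018 q7 -1.007 r 0.045 ryaw 0.058 F tool [1.06 0.19 0.35] T tool [-0.031  0.032  0.028] w 0.0301
```

```bash
cat > chk.py <<'E'
from h import *
import sys
s=observe();f=(R.from_rotvec(s["ee_rot"]).as_matrix().T@s["force"]);print("Fy",f[1].round(2),"q7",s["joints"][6].round(2));sys.exit(int(abs(f[1])>2.8))
E
python3 -m pendant '[0.0005,-0.0067,0,0,0,0.15,0.03,0.0005,-0.0067,0,0,0,0.15,0.03,0.0005,-0.0067,0,0,0,0.15,0.03,0.0005,-0.0067,0,0,0,0.15,0.03,0.0005,-0.0067,0,0,0,0.15,0.03]' >/dev/null && python3 chk.py && python3 -m pendant '[0.00014,-0.0036,0,0,0,0.08,0.03,0.00014,-0.0036,0,0,0,0.08,0.03,0.00014,-0.0036,0,0,0,0.08,0.03]' >/dev/null && python3 chk.py && python3 -m pendant '[0.00014,-0.0036,0,0,0,0.08,0.03,0.00014,-0.0036,0,0,0,0.08,0.03,0.00014,-0.0036,0,0,0,0.08,0.03]' >/dev/null && python3 chk.py && python3 -m pendant '[0.00014,-0.0036,0,0,0,0.08,0.03,0.00014,-0.0036,0,0,0,0.08,0.03,0.00014,-0.0036,0,0,0,0.08,0.03]' > /dev/null && python3 chk.py
python3 st.py
```

```text
Fy 0.75 q7 -1.7
Fy 0.47 q7 -1.92
Fy 0.92 q7 -2.13
Fy 0.6 q7 -2.34
t 5.75 pos [ 0.4985 -0.2617  0.119 ] psi -1.45 q7 -2.342 r 0.0436 ryaw -1.441 F tool [-0.53  0.6   0.17] T tool [-0.107 -0.183 -0.033] w 0.0296
```

```bash
python3 -m pendant '[0.00014,-0.0036,0,0,0,0.08,0.03,0.00014,-0.0036,0,0,0,0.08,0.03,0.00014,-0.0036,0,0,0,0.08,0.03]' >/dev/null; python3 chk.py && python3 -m pendant '[0,0,0,0,0,0,0.05,0,0,0,0,0,0,0.05,0,0,-0.03,0,0,0,0.05,0,0,-0.03,0,0,0,0.05,0,0,0,0,0,-0.185,0.05,0,0,0,0,0,-0.185,0.05,0,0,0,0,0,-0.185,0.05,0,0,0,0,0,-0.185,0.05,0,0,0,0,0,-0.185,0.05,0,0,0,0,0,-0.185,0.05]' && python3 -m pendant '[0,0,0,0,0,-0.185,0.05,0,0,0,0,0,-0.185,0.05,0,0,0,0,0,-0.185,0.05,0,0,0,0,0,-0.185,0.05,0,0,0,0,0,-0.185,0.05,0,0,0,0,0,-0.185,0.05,0,0,0,0,0,-0.185,0.05,0,0,0,0,0,-0.185,0.05,0,0,0,0,0,-0.185,0.05,0,0,0,0,0,-0.185,0.05]' && python3 -m pendant '[0,0,0,0,0,-0.185,0.05,0,0,0,0,0,0,0.05]'
python3 st.py
python3 - <<'E'
from h import *
b=get_image("scene")[100:240,320:500,::-1]
cv2.imwrite("pics/s3.png",cv2.convertScaleAbs(cv2.resize(b,None,fx=4,fy=4,interpolation=cv2.INTER_CUBIC),alpha=1.5))
E
```

```text
Fy 0.32 q7 -2.55
clock: 7.38
position: [0.509, -0.262, 0.179]
ee_rot: [3.015, -0.883, 0.001]
force: [-0.6, -0.7, -0.0]
width: 0.544
gripper_force: 0.0
clock: 8.62
position: [0.509, -0.2621, 0.179]
ee_rot: [2.52, 1.876, 0.0]
force: [0.5, 0.2, -0.2]
width: 0.544
gripper_force: 0.0
clock: 8.88
position: [0.5089, -0.2622, 0.1789]
ee_rot: [2.344, 2.091, 0.0]
force: [-0.2, 0.2, 0.3]
width: 0.542
gripper_force: 0.0
t 8.88 pos [ 0.5089 -0.2622  0.1789] psi 1.457 q7 0.184 r 0.0431 ryaw -1.68 F tool [ 0.22 -0.26 -0.28] T tool [-0.093  0.026 -0.012] w 0.0497
```

View pics/s3.png

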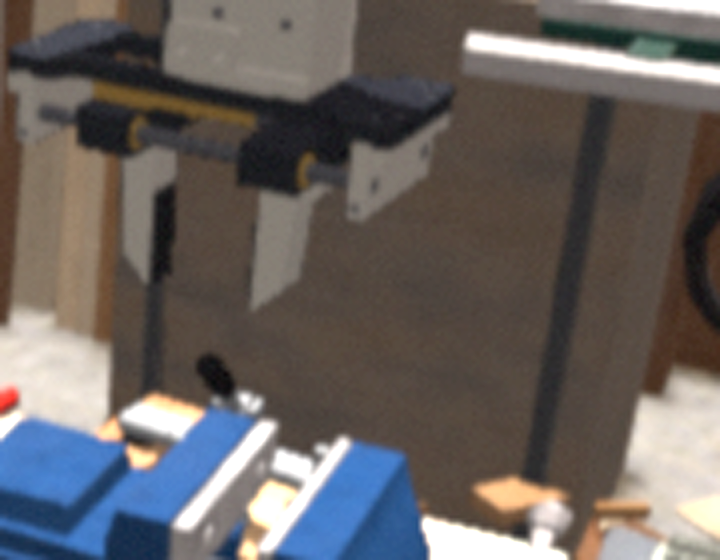

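The lever's end (212,370) is midway below the open fingers. Descending and continuing, with tool x now pointing outward.

```bash
python3 -m pendant '[0,0,0.03,0,0,0,0.05,0,0,0.015,0,0,0,0.05,0,0,0.015,0,0,0,0.03,0,0,0,0,0,0,0.03]' && python3 -m pendant '[-0.00014,0.0036,0,0,0,0.08,0.03,-0.00014,0.0036,0,0,0,0.08,0.03,-0.00014,0.0036,0,0,0,0.08,0.03]' >/dev/null && python3 chk.py && python3 -m pendant '[-0.00014,0.0036,0,0,0,0.08,0.03,-0.00014,0.0036,0,0,0,0.08,0.03,-0.00014,0.0036,0,0,0,0.08,0.03]' >/dev/null && python3 chk.py && python3 -m pendant '[-0.00014,0.0036,0,0,0,0.08,0.03,-0.00014,0.0036,0,0,0,0.08,0.03,-0.00014,0.0036,0,0,0,0.08,0.03]' >/dev/null && python3 chk.py && python3 -m pendant '[-0.00014,0.0036,0,0,0,0.08,0.03,-0.00014,0.0036,0,0,0,0.08,0.03,-0.00014,0.0036,0,0,0,0.08,0.03]' >/dev/null && python3 chk.py && python3 -m pendant '[-0.00014,0.0036,0,0,0,0.08,0.03,-0.00014,0.0036,0,0,0,0.08,0.03,-0.00014,0.0036,0,0,0,0.08,0.03]' >/dev/null && python3 chk.py && python3 -m pendant '[-0.00014,0.0036,0,0,0,0.08,0.03,-0.00014,0.0036,0,0,0,0.08,0.03,-0.00014,0.0036,0,0,0,0.08,0.03]' >/dev/null && python3 chk.py
python3 st.py
```

```text
clock: 9.43
position: [0.5086, -0.2616, 0.1177]
ee_rot: [-2.343, -2.091, 0.001]
force: [-0.4, 0.0, 1.1]
width: 0.372
gripper_force: 0.0
Fy -1.66 q7 -0.04
Fy -0.12 q7 -0.24
Fy -3.95 q7 -0.44
t 10.55 pos [ 0.537  -0.2756  0.1192] psi 0.735 q7 -0.44 r 0.044 ryaw -2.41 F tool [-1.14 -3.95 -0.09] T tool [ 0.784 -0.125 -0.011] w 0.03
```

```bash
python3 -m pendant '[0,0,0,0,0,0,0.03,0,0,0,0,0,0,0.03]' >/dev/null; python3 st.py; python3 -m pendant '[-0.00005,0.0022,0,0,0,0.05,0.03,0,0,0,0,0,0,0.03,0,0,0,0,0,0,0.03]' >/dev/null;python3 st.py
```

```text
t 10.8 pos [ 0.5373 -0.2758  0.119 ] psi 0.74 q7 -0.436 r 0.0442 ryaw -2.419 F tool [-0.12 -3.98 -1.63] T tool [ 0.783 -0.014 -0.064] w 0.03
t 11.18 pos [ 0.5389 -0.2776  0.1189] psi 0.69 q7 -0.477 r 0.0442 ryaw -2.473 F tool [-0.92 -4.96 -3.17] T tool [ 1.039  0.144 -0.023] w 0.0299
```

```bash
for k in 1; do python3 -m pendant '[-0.00005,0.0022,0,0,0,0.05,0.03,0,0,0,0,0,0,0.03,0,0,0,0,0,0,0.03]' >/dev/null;python3 st.py; done; python3 -m pendant '[-0.00005,0.0022,0,0,0,0.05,0.03,0,0,0,0,0,0,0.03]' >/dev/null;python3 st.py;python3 -m pendant '[0,0,0,0,0,0,0.03]' >/dev/null;python3 st.py
```

```text
t 11.55 pos [ 0.5403 -0.2792  0.1189] psi 0.64 q7 -0.517 r 0.0443 ryaw -2.522 F tool [-0.18 -5.29 -3.29] T tool [ 1.074  0.089 -0.032] w 0.0303
t 11.8 pos [ 0.5415 -0.281   0.1188] psi 0.589 q7 -0.557 r 0.0444 ryaw -2.57 F tool [-0.2  -6.07 -3.43] T tool [ 1.215  0.035 -0.008] w 0.0301
t 11.93 pos [ 0.5415 -0.2809  0.1188] psi 0.59 q7 -0.557 r 0.0444 ryaw -2.568 F tool [-0.54 -5.44 -3.77] T tool [ 1.2    0.015 -0.016] w 0.0297
```

```bash
python3 -m pendant '[-0.00005,0.0022,0,0,0,0.05,0.03,0,0,0,0,0,0,0.03]' >/dev/null;python3 st.py;python3 -m pendant '[0,0.0014,0,0,0,0.03,0.03,0,0,0,0,0,0,0.03]' >/dev/null;python3 st.py;python3 -m pendant '[0,0,0,0,0,0,0.03]' >/dev/null;python3 st.py
```

```text
t 12.18 pos [ 0.5427 -0.2827  0.1188] psi 0.539 q7 -0.597 r 0.0445 ryaw -2.616 F tool [-0.88 -6.48 -3.23] T tool [ 1.284e+00 -1.000e-03 -1.600e-02] w 0.0301
t 12.43 pos [ 0.5433 -0.2837  0.1188] psi 0.51 q7 -0.621 r 0.0445 ryaw -2.642 F tool [-0.12 -6.91 -4.52] T tool [ 1.403 -0.017 -0.041] w 0.0304
t 12.55 pos [ 0.5432 -0.2837  0.1187] psi 0.51 q7 -0.62 r 0.0445 ryaw -2.642 F tool [-0.63 -7.02 -4.05] T tool [ 1.33  -0.037 -0.061] w 0.0296
```

Snug at about 7 N. Backing off, lifting, and checking the lever yaw and the vise height.

```bash
python3 -m pendant '[0,-0.007,0,0,0,0,0.05,0,0,0,0,0,0,0.05,0,0,-0.03,0,0,0,0.03,0,0,-0.03,0,0,0,0,0,0,-0.03,0,0,0,0,-0.06,0,0,0,0,0,0,-0.06,0,0,0,0,0,0,0,0,0,0,0,0,0]'; python3 st.py
python3 - <<'E'
from h import *
p=get_image("scene")[:,:,::-1][150:250,300:440]
t=get_image("top")[:,:,::-1][185:275,270:400]
p=cv2.resize(p,(780,557)); t=cv2.resize(t,(780,540),interpolation=cv2.INTER_CUBIC)
cv2.imwrite("pics/s4.png",cv2.convertScaleAbs(p,alpha=1.4));cv2.imwrite("pics/t4.png",cv2.convertScaleAbs(t,alpha=1.7))
E
```

```text
clock: 13.55
position: [0.4307, -0.341, 0.2094]
ee_rot: [3.041, 0.777, -0.002]
force: [0.4, -0.2, -0.1]
width: 0.006
gripper_force: 0.0
t 13.55 pos [ 0.4307 -0.341   0.2094] psi 0.5 q7 -0.456 r 0.0818 ryaw 0.455 F tool [0.24 0.38 0.12] T tool [-0.021  0.078  0.008] w 0.0006
```

View pics/s4.png

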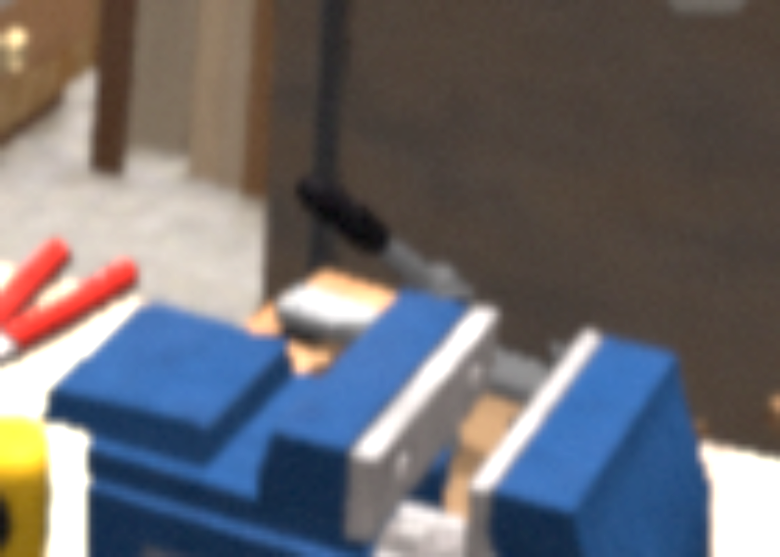

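View pics/t4.png

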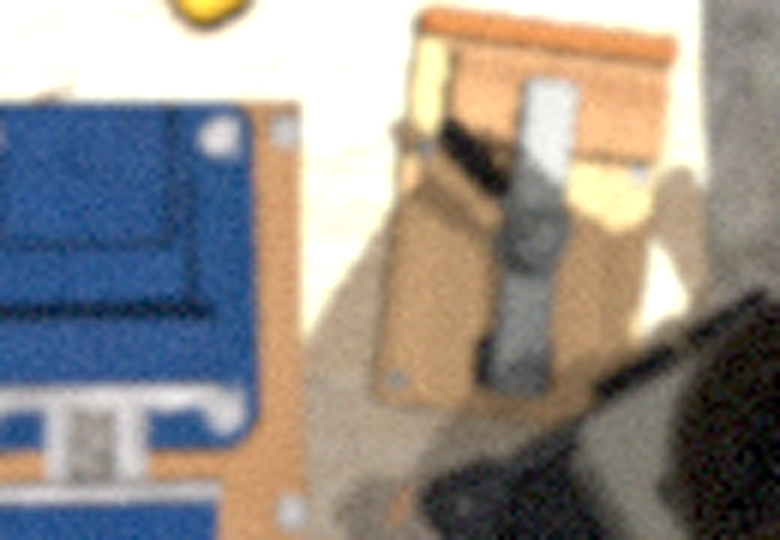

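The lever is still open, with its end at (310,190) in the scene crop and at (450,130) in the top crop. It points forward-left of the bolt at (535,235).

Run:
```python
from h import *
for z in(.1,.115,.13,.145):
  for uv in((307.5,250.8),(306.7,266.3)): X=ray("top",*uv,z);print(z,X.round(3),pix("scene",X).round(1))
C=np.array([.5042,-.3055])
e=ray("top",270+447/6,185+125/6,.132)[:2]-C; print("lever end",e,np.hypot(*e),np.arctan2(e[1],e[0]))
# scene fit: lever centreline end point 
from scipy.optimize import least_squares
def end(a,th,L=.074): return np.r_[C+L*np.cos(th)*np.array([np.cos(a),np.sin(a)]),.084+L*np.sin(th)]
us=np.array([300+312/5.57,150+193/5.57]);ut=np.array([270+452/6,185+131/6])
q=least_squares(lambda q:np.r_[pix("scene",end(*q))-us,pix("top",end(*q))-ut],[.7,.73]);print(q.x,q.fun)
```

```text
0.1 [ 0.444 -0.182  0.1  ] [386.7 229.2]
0.1 [ 0.409 -0.18   0.1  ] [405.3 234.9]
0.115 [ 0.444 -0.182  0.115] [387.2 221.8]
0.115 [ 0.41  -0.18   0.115] [405.8 227.3]
0.13 [ 0.445 -0.182  0.13 ] [387.8 214.3]
0.13 [ 0.411 -0.18   0.13 ] [406.2 219.6]
0.145 [ 0.445 -0.183  0.145] [388.4 206.6]
0.145 [ 0.412 -0.18   0.145] [406.7 211.7]
lever end [0.03910129 0.03843398] 0.05482774884066186 0.7767919016367096
[0.8236513  0.72815688] [-0.33658095 -1.52769931 -1.69570515 -0.34533514]
```

```bash
python3 -m pendant '[0,0,0,0,0,-0.13,0,0,0,0,0,0,-0.13,0,0,0,0,0,0,-0.12,0,0.035,0.0125,0,0,0,0,0,0.035,0.0125,0,0,0,0,0,0.036,0.0124,0,0,0,0,0,0,0,0.03,0,0,0,0,0,0,0.02,0,0,0,0,0,0,0.013,0,0,0,0,0,0,0,0,0,0,0]'; python3 st.py
```

```text
clock: 14.9
position: [0.5313, -0.2778, 0.1452]
ee_rot: [-2.836, -1.35, 0.001]
force: [-1.2, -0.8, -0.9]
width: 0.008
gripper_force: 0.4
t 14.9 pos [ 0.5313 -0.2778  0.1452] psi 0.889 q7 -0.288 r 0.0384 ryaw -2.356 F tool [-1.4  -0.46  0.94] T tool [-0.04  -0.219 -0.031] w 0.0007
```

```bash
python3 -m pendant '[-0.0065,0,0,0,0,0,0,0,0,0.0035,0,0,0,0,0,0,0,0,0,0,0]'>/dev/null; python3 st.py; python3 -m pendant '[0.0043,0.0005,0.0048,0,0,0,0,0.0043,0.0005,0.0048,0,0,0,0,0,0,0,0,0,0,0]'>/dev/null; python3 st.py
```

```text
t 15.28 pos [ 0.5268 -0.2832  0.1424] psi 0.887 q7 -0.278 r 0.0314 ryaw -2.376 F tool [-0.71  0.35 -0.17] T tool [-0.039  0.047  0.015] w 0.0006
t 15.65 pos [ 0.5334 -0.2767  0.1323] psi 0.888 q7 -0.292 r 0.0406 ryaw -2.372 F tool [-1.06  0.55 -3.27] T tool [-0.037 -0.218  0.02 ] w 0.0003
```

Contact, with about 3 N upward. Following the arc.

```bash
python3 -m pendant '[0.0029,0.0003,0.0046,0,0,0,0,0.0028,0.0003,0.0046,0,0,0,0,0,0,0,0,0,0,0]'>/dev/null; python3 st.py; python3 -m pendant '[0.002,0.0002,0.005,0,0,0,0,0.0019,0.0002,0.005,0,0,0,0,0,0,0,0,0,0,0]'>/dev/null; python3 st.py;  python3 -m pendant '[0.0011,0.0001,0.0053,0,0,0,0,0,0,0,0,0,0,0]'>/dev/null; python3 st.py
```

```text
t 16.02 pos [ 0.5372 -0.2727  0.123 ] psi 0.888 q7 -0.301 r 0.0462 ryaw -2.368 F tool [-0.7   0.49 -2.9 ] T tool [-0.018 -0.109  0.036] w 0.0002
t 16.4 pos [ 0.5399 -0.27    0.1129] psi 0.888 q7 -0.307 r 0.05 ryaw -2.367 F tool [ 0.62  0.35 -2.65] T tool [-0.066 -0.009  0.065] w 0.0004
t 16.65 pos [ 0.5407 -0.2693  0.1077] psi 0.888 q7 -0.309 r 0.0511 ryaw -2.367 F tool [ 0.44 -0.22 -3.77] T tool [-0.068  0.141 -0.004] w 0.0004
```

```bash
python3 -m pendant '[0.0008,0.0001,0.005,0,0,0,0,0,0,0,0,0,0,0]'>/dev/null; python3 st.py; python3 -m pendant '[0,0,0.002,0,0,0,0,0,0,0,0,0,0,0]'>/dev/null; python3 st.py;  python3 -m pendant '[0,0,0.0015,0,0,0,0,0,0,0,0,0,0,0]'>/dev/null; python3 st.py
```

```text
t 16.9 pos [ 0.5412 -0.2688  0.1028] psi 0.888 q7 -0.311 r 0.0518 ryaw -2.368 F tool [ 0.84  0.21 -2.34] T tool [-0.06   0.156 -0.042] w 0.0002
t 17.15 pos [ 0.5418 -0.2688  0.1014] psi 0.888 q7 -0.311 r 0.0522 ryaw -2.374 F tool [ 1.98 -0.35 -7.15] T tool [0.114 0.345 0.083] w 0.0006
t 17.4 pos [ 0.5424 -0.2685  0.1005] psi 0.888 q7 -0.311 r 0.0528 ryaw -2.379 F tool [  1.86  -0.15 -11.47] T tool [ 0.23   0.539 -0.011] w 0.0005
```

```bash
python3 -m pendant '[0,0,0.001,0,0,0,0,0,0,0,0,0,0,0]'>/dev/null; python3 st.py; python3 -m pendant '[0,0,-0.03,0,0,0,0,0,0,-0.05,0,0,0,0,0,0,-0.03,0,0,0,0,-0.06,0,0,0,0,0,0,-0.06,0,0,0,0,0,0,-0.06,0,0,0,0,0,0,0,0,0,0,0,0,0]'
python3 - <<'E'
from h import *
t=get_image("top")[:,:,::-1][185:275,270:400];s=get_image("scene")[:,:,::-1][150:240,300:430]
t=cv2.resize(np.vstack([t,s]),None,fx=3.3,fy=3.3,interpolation=cv2.INTER_CUBIC)
cv2.imwrite("pics/f5.png",cv2.convertScaleAbs(t,alpha=1.5))
E
```

```text
t 17.65 pos [ 0.5429 -0.2684  0.0999] psi 0.888 q7 -0.311 r 0.0532 ryaw -2.384 F tool [  2.75  -1.91 -13.19] T tool [ 0.416  0.677 -0.007] w 0.0003
clock: 18.52
position: [0.4222, -0.4137, 0.2082]
ee_rot: [2.843, 1.335, -0.006]
force: [1.0, 1.6, -0.0]
width: 0.004
gripper_force: 0.0
```

View pics/f5.png

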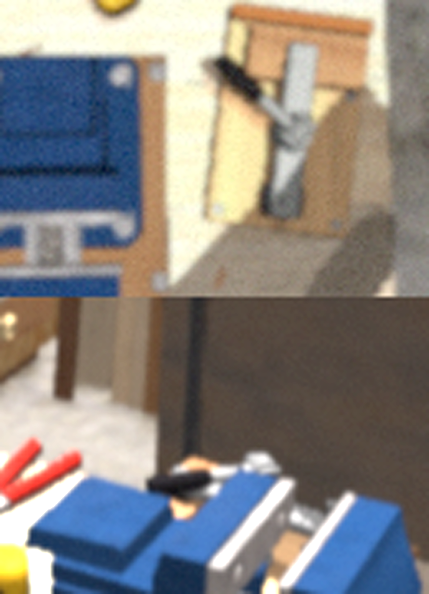

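The lever lies level, from (215,65) to the bolt at (293,128) in the upper half, and the offcut and tools look untouched. One numeric check of yaw and fold before handing in.

```bash
python3 - <<'E'
from h import *
from scipy.optimize import least_squares
C=np.array([.5042,-.3055])
def end(a,th,L=.074): return np.r_[C+L*np.cos(th)*np.array([np.cos(a),np.sin(a)]),.084+L*np.sin(th)]
us=np.array([300+152/3.3,150+(485-297)/3.3]);ut=np.array([270+209/3.3,185+63/3.3])
q=least_squares(lambda q:np.r_[pix("scene",end(*q))-us,pix("top",end(*q))-ut],[.7,.1]);print(q.x,q.fun)
E
python3 st.py
```

```text
[0.8860087  0.01391482] [0.77298115 0.09557108 1.47004568 0.57471786]
t 18.62 pos [ 0.4268 -0.4088  0.2081] psi 0.886 q7 0.01 r 0.1295 ryaw 0.93 F tool [ 0.33  0.27 -0.34] T tool [-0.018  0.049 -0.067] w 0.0006
```

```bash
python3 -c "
from cell import *
print(sign_off())"
```

```text
the job is handed in; nothing more can be done
None
```

I screwed the bolt in until it took about 7 N on the lever, folded the lever down level, and moved the arm clear. I handed the job in at about 18.6 s of the 54 s, with the offcut and tools apparently unmoved in the last picture; the judge's result was not shown.

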